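Hold up the liner ring of the food-waste caddy for a new bag

ROBOT

A 7-joint arm with a two-finger parallel gripper is mounted at the origin on a cart in front of the work surface, level with it; the furniture and walls round the work are solid. World frame = base frame: x ahead of the robot, y to its left, z up, the work surface at z = 0. Lengths are in m, angles in rad, forces in N, time in s.
With the tool pointing down it reaches from about 0.425 to 0.95 m from the base axis. Payload 4.7 kg.
Tool frame: the origin (TCP) lies on the mounting face of the last link; the fingertips stand 173 mm ahead of it and the grasp point (between the pads) lies 155 mm ahead of it; z points along the fingers, y is the line along which they close (so a half turn about z gives the same grasp; the last joint's range is limited). The gripper opens to 85 mm and grips with 20 to 120 N. Pads are 22 mm wide; open, the fingers measure 114 mm over their backs; the gripper's body (76 mm by 85 mm) begins 54 mm behind the grasp point. The pads swing forward as they close: fully open they stand 13 mm farther back than shut.
Start: joints at [-1.247, 0.469, -0.049, 1.532, 0.024, 1.141, -0.082], TCP at [0.233, 0.633, 0.405] pointing down, gripper open.
Joint ranges: [-2.59, 2.59], [-0.33, 1.99], [-1.39, 1.29], [0.1, 2.45], [-1.04, 4.18], [0.21, 1.99], [-2.66, 2.66]. Speed limits (rad/s): [2.57, 2.57, 3.14, 3.14, 3.14, 3.14, 3.14].

INTERFACE

Orientations are given as a rotation vector (axis times angle).
In Python, from station import sensors, eyes, job_done gives the robot as it stands. The module is installed in compiled form; this text tells all that it offers.
- The arm moves only by the shell command python3 -m jog 'ROWS' [FORCE]. ROWS is JSON, a list of rows, each an object of numbers: "wx", "wy", "wz": the turn, a rotation vector about the tool's x, y, z in rad; "x", "y", "z": the shift along the tool's x, y, z in mm; "fingers": the opening, from 0 (shut) to 1 (fully open). A call has 1 to 20 rows; each row is the pose to reach, as a shift and turn from the pose commanded when the call began, along the tool's axes at that moment; what a row does not reach only later rows make up. A row lasts 1/10 s, in which the tool goes at most 50 mm and 8.59 degrees, less where a joint would pass 70% of its speed; a pose out of reach is approached as far as the arm can. A call with a gripper value outside its range is refused whole. The fingers move at their own pace and stop on an object; FORCE is the grip in N (left out, the last holds). Time passes only in rows, so rows that repeat a pose let the fingers close. It gives the time, the measured TCP pose, the force, the opening and the grip force at its end, in the units of the state.
- sensors.state(): the state, without advancing time (a new reading comes with each control period).
- eyes.get_image(name): name is "side" or "top"; returns (picture, depth): 480x640x3 uint8, red, green, blue; 480x640 float32, m along the optical axis (not along the pixel's ray), 0 where there is no reading.
- eyes.camera_info(name): a dict with "camera_matrix" (3x3 intrinsics, pixels), "world_to_cam" (4x4, takes a point from world to camera coordinates). Camera axes: x right, y up, looking along -z (the intrinsics and any distortion apply to the point x, -y, -z); pixel columns grow to the right and rows downward; lengths in m; the calibration is good to about 2 mm. A picture is of the moment at which its call begins. camera_info takes no time and is no camera call.
- job_done(): hands the job in; it is judged then, once.
The state is a dict: "clock": time; "joint_positions": joint angles; "dq": joint speeds; "tau": joint torques, N m; "position": TCP position; "tcp_rot": TCP orientation; "contact_force": force on the tool from outside, world axes, zero at the start; "moment": the same for the moment, N m; "width": opening from 0.0 (shut) to 1.0 (fully open); "grip_force": force on a finger pad.
Only numpy, scipy, OpenCV 4.12 (cv2) and the standard library are available. Lean on these libraries where they do the work, as an engineer would, in place of code of your own. Each camera call takes 0.05 s, during which the arm holds its last target. There are 200 camera calls.

TASK

I am about to put a fresh bag in the white food-waste caddy. Lift its lid by the front bar and lay it right back so that it rests on its stop by itself, then take the bow of the wire liner ring inside the mouth, raise the ring half-way, to about 45 degrees, and finish while holding it there: do not let go or put it down, because it would drop shut. Leave the other things on the worktop where they stand.

Things in the scene. Friction and masses are not known exactly. Their poses are not given: they have to be found in the camera images.
- caddy: white lidded worktop food-waste caddy, 180 mm deep (its x), 200 mm wide (its y), 120 mm to the rim, 163 mm over the closed lid; rounded, slightly tapered, fixed to the worktop. Origin: centre of its underside; z up; its front with the lid's bar faces its own -x, roughly the robot's left (world +y); its hinges run along its y at the back (+x). Hollow under the lid
- caddy_lid (a joint): angle of the outer lid (a hood 42 mm high, 0.35 kg) in rad: 0 closed on the rim, grows as the front lifts, 1.85 (106 degrees) = on its stop leaning backwards, where it stays by its weight; let go before about 1.4 it falls shut
- lid_bar (a point): middle of the lid's bar handle, a round steel bar 10 mm thick and 100 mm long parallel to the hinge, on two 8 mm legs that hold its centre line 42 mm in front of the lid's front face. With the lid closed it is 142 mm above the worktop and 230 mm in front of the lid hinge; it turns with the lid
- lid_hinge (a point): middle of the lid's hinge line at the back of the rim: at [0.094, 0, 0.120] m in the caddy's frame, along the caddy's y. Wall cabinets hang round the caddy, undersides 460 mm above the worktop: one beyond it, front at world x = 0.62 m, one to the right with its nearest corner at x = 0.44, y = -0.31 m; keep wrist and gripper clear of both
- caddy_ring (a joint): angle of the liner ring in rad: 0 lying level in the mouth on its ledge 13 mm below the rim, grows as its front lifts, up to 1.5. The ring is a rectangular frame of 8 mm steel wire (about 0.28 kg), hinged at the back, and falls back to 0 from any angle when let go
- ring_bow (a point): middle of the ring's lifting bow, a round wire 9 mm thick with an 84 mm long straight top parallel to the hinge, standing 42 mm above the plane of the ring at its front edge. With the ring down it is 148 mm above the worktop, 150 mm in front of the ring hinge and 42 mm above it (hidden under the lid while that is shut); it turns with the ring
- ring_hinge (a point): middle of the ring's hinge line: at [0.076, 0, 0.1065] m in the caddy's frame, along the caddy's y
- small_jar: bystander: small jar with an ochre cap, 47 mm across, 78 mm high, standing close beside the caddy; origin under its centre
- red_cap_jar: bystander: jar with a red cap, 63 mm across, 90 mm high, behind the caddy; origin under its centre
- tin: bystander: closed tin, 57 mm across, 72 mm high, behind the caddy; origin under its centre
- grey_cap_jar: bystander: jar with a grey cap, 60 mm across, 86 mm high, behind the caddy; origin under its centre
- bowl: bystander: small white bowl, 85 mm across, 40 mm high, left on the worktop; origin under its centre
- candle: bystander: candle in a glass, 76 mm across, 90 mm high, left on the worktop; origin under its centre

How it is judged:
By the outcome, as a careful person would: the job done as asked, in the order asked, and still so for the second after the job is handed in, while the arm keeps its last pose, push and grip.
It also fails if it takes over 58 s, if anything falls off the work surface, if the arm or the gripper's body presses on something with over 40 N, if the wrist force passes 120 N, or if a joint passes its speed limit or range.

## Working session

There is one attempt and no reset: what is moved stays moved. The work goes in short steps, Python scripts to look and compute and a shell command to move; the robot and the scene stay as the last step left them, time stands still between calls to the robot, and variables do not carry over. Pictures are saved under pics/ and viewed, at most 10 in all, crops included, and the job is handed in when it is done.

```bash
mkdir -p pics
python3 - <<'E'
from station import sensors, eyes
import cv2, numpy as np
s=sensors.state(); print({k:np.round(v,3).tolist() for k,v in s.items()})
for n in("side","top"):
    p,d=eyes.get_image(n); cv2.imwrite(f"pics/{n}0.png",p[:,:,::-1]); np.save(f"pics/{n}0.npy",d)
    c=eyes.camera_info(n); print(n,{k:np.round(v,3).tolist() for k,v in c.items()})
E
```

```text
{'clock': 0.0, 'joint_positions': [-1.247, 0.469, -0.049, 1.534, 0.024, 1.141, -0.082], 'dq': [-0.001, 0.002, -0.002, -0.001, -0.0, 0.002, -0.001], 'tau': [-0.001, -51.03, -0.047, -23.771, 0.011, 0.008, -0.0], 'position': [0.233, 0.633, 0.404], 'tcp_rot': [-0.551, -3.093, 0.003], 'contact_force': [0.122, -0.052, 0.26], 'moment': [0.007, -0.033, 0.029], 'grip_force': 0.0, 'width': 1.0}
side {'camera_matrix': [[595.086, 0.0, 326.949], [0.0, 595.086, 236.888], [0.0, 0.0, 1.0]], 'world_to_cam': [[0.581, -0.814, -0.006, -0.303], [0.51, 0.358, 0.782, -0.405], [-0.634, -0.457, 0.623, -0.957], [0.0, 0.0, 0.0, 1.0]]}
top {'camera_matrix': [[572.428, 0.0, 321.732], [0.0, 572.428, 246.144], [0.0, 0.0, 1.0]], 'world_to_cam': [[0.053, -0.999, 0.003, 0.014], [0.975, 0.052, 0.216, -0.639], [-0.216, -0.009, 0.976, -1.131], [0.0, 0.0, 0.0, 1.0]]}
```

View pics/side0.png

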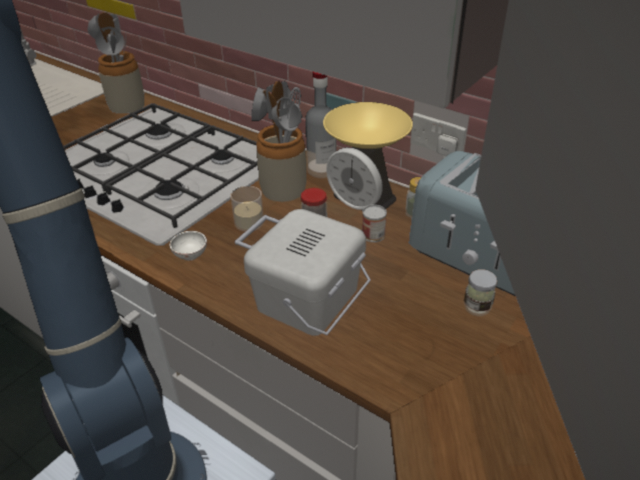

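View pics/top0.png

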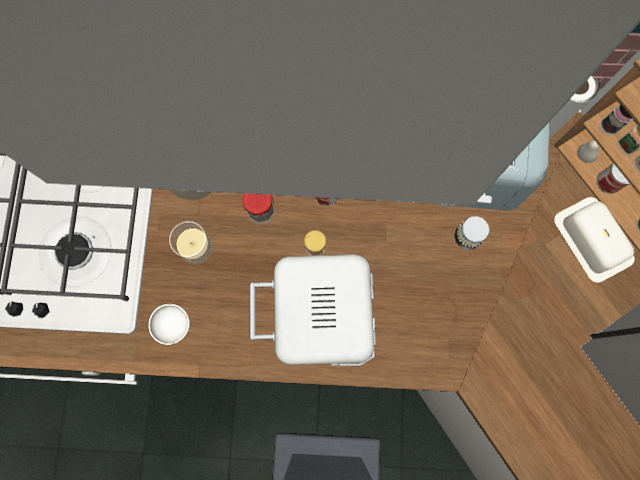

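The side view shows the white caddy at about (305,265), with its lid bar on the left at (255,235). In the top view the lid spans (274-374, 255-363) and the bar runs down column ~253 from row 284 to 338. The ochre cap is at (315,241), just beyond the caddy. Next I'll measure these.

```bash
cat > h.py <<'E'
import numpy as np
from station import eyes
def cam(n):
    c=eyes.camera_info(n); return np.array(c["camera_matrix"]),np.array(c["world_to_cam"])
def ray(n,u,v):
    K,T=cam(n); r=np.linalg.inv(K)@[u,v,1]; r=np.array([r[0],-r[1],-r[2]])
    return -T[:3,:3].T@T[:3,3], T[:3,:3].T@r
def onz(n,u,v,z):
    o,r=ray(n,u,v); return o+r*(z-o[2])/r[2]
def cloud(n,d):
    K,T=cam(n); v,u=np.indices(d.shape); 
    p=np.stack([(u-K[0,2])/K[0,0]*d,-(v-K[1,2])/K[1,1]*d,-d],-1)
    return (p-T[:3,3])@T[:3,:3]
def pix(n,P):
    K,T=cam(n); q=T[:3,:3]@P+T[:3,3]; q=K@[q[0],-q[1],-q[2]]; return q[:2]/q[2]
E
cat > m.py <<'E'
from h import *
import cv2
d=np.load("pics/top0.npy"); C=cloud("top",d)
im=cv2.imread("pics/top0.png")
for (u,v) in [(323,310),(254,300),(254,312),(315,241),(473,228),(168,322),(257,200)]: print((u,v),np.round(C[v,u],4))
# bar: cloud points in z window left of lid
m=(d>0)&(C[...,2]>.134)&(C[...,2]<.152)&(C[...,1]>.08)&(C[...,1]<.25)
v,u=np.nonzero(m); s=(u<285)&(u>240)&(v>275)&(v<345); P=C[v[s],u[s]]
print(len(P),P.min(0),P.max(0))
b=(u[s]<258); Q=P[b]; print("bar",len(Q),Q.mean(0),Q.min(0),Q.max(0)); print("dir",np.polyfit(Q[:,0],Q[:,1],1))
# lid outline
m=((d>0)&(C[...,2]>.145)&(C[...,2]<.175)).astype(np.uint8); m[:, :262]=0;m[:,390:]=0;m[:245]=0;m[375:]=0
pts=C[m>0][:,:2].astype(np.float32); print("lid",len(pts),cv2.minAreaRect(pts*1000),C[m>0][:,2].max())
x0=cv2.resize(im[240:380,230:390],None,fx=5,fy=4.2,interpolation=cv2.INTER_CUBIC) 
cv2.imwrite("pics/crop1.png",cv2.resize(im[240:380,230:390],(640,560),interpolation=cv2.INTER_CUBIC))
E
python3 m.py
```

```text
(323, 310) [0.4935 0.0381 0.1615]
(254, 300) [0.5072 0.1713 0.1474]
(254, 312) [0.4842 0.1695 0.1476]
(315, 241) [0.6454 0.0624 0.0779]
(473, 228) [ 0.6886 -0.2648  0.0874]
(168, 322) [0.4667 0.3688 0.0077]
(257, 200) [0.7223 0.1877 0.0967]
490 [0.42975416 0.1252267  0.13805224] [0.5551738  0.18144536 0.1519286 ]
bar 302 [0.48590647 0.17279182 0.14677513] [0.4331965  0.16018805 0.14015881] [0.54080586 0.18144536 0.15186194]
dir [0.08180775 0.13304091]
lid 10429 ((497.1592712402344, 50.28333282470703), (207.03451538085938, 210.23806762695312), 4.738973617553711) 0.17109785561843519
```

View pics/crop1.png

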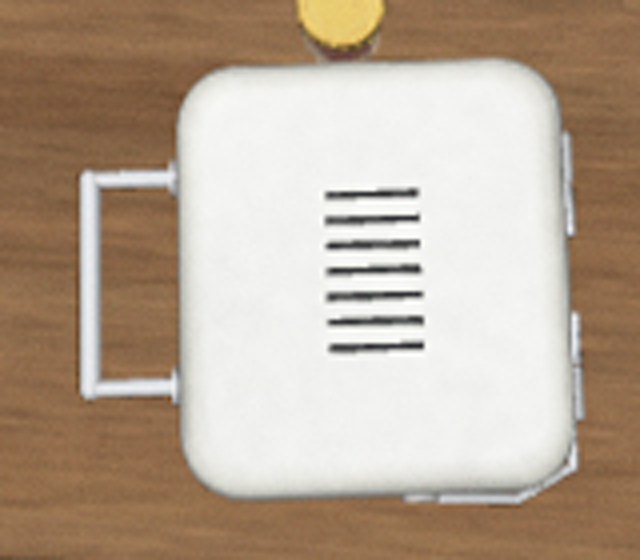

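The crop shows the bar running from (89,172) to (90,397), and the hinge knuckles at (568,183) and (577,365).

```bash
cat > m2.py <<'E'
from h import *
a=onz("top",252.3,284,.142);b=onz("top",252.5,338,.142)
print("bar",a,b,np.linalg.norm(a-b),(a+b)/2)
c=onz("top",372,285.7,.125);e=onz("top",374.3,331.3,.125); print("hinge",c,e,(c+e)/2)
for q in(a-b,c-e): print("yaw of caddy y",np.degrees(np.arctan2(q[1],q[0])))
l=[onz("top",230+x/4,240+y/4,.163) for x,y in((325,193),(418,191),(329,348),(424,346))]
print("slats",l[1]-l[0],l[3]-l[2])
for q in (l[1]-l[0],l[3]-l[2]): print("caddy x yaw",np.degrees(np.arctan2(q[1],q[0])))
print("slat centre",sum(l)/4)
from scipy.spatial.transform import Rotation as R
from station import sensors
print(R.from_rotvec(sensors.state()["tcp_rot"]).as_matrix().round(3))
E
python3 m2.py
```

```text
bar [0.53867915 0.17772796 0.142     ] [0.43539025 0.16914935 0.142     ] 0.10364453599945024 [0.4870347  0.17343865 0.142     ]
hinge [ 0.55037981 -0.0557066   0.125     ] [ 0.4615997  -0.06318137  0.125     ] [ 0.50598976 -0.05944399  0.125     ]
yaw of caddy y 4.747775489509071
yaw of caddy y 4.812625605467457
slats [ 0.00331422 -0.04407166  0.        ] [ 0.00329409 -0.04436811  0.        ]
caddy x yaw -85.69941042739302
caddy x yaw -85.75389354492835
slat centre [0.49864918 0.03746233 0.163     ]
[[-0.938  0.346 -0.001]
 [ 0.346  0.938 -0.002]
 [-0.    -0.002 -1.   ]]
```

```bash
cat > g.py <<'E'
from h import *
from scipy.spatial.transform import Rotation as R
from station import sensors
yaw=np.radians(-85.35); cx=np.array([np.cos(yaw),np.sin(yaw),0]); up=np.array([0,0,1.]); cy=np.cross(up,cx)
bar0=np.array([.487,.1735,.142]); lh=bar0+.230*cx-[0,0,.022]; lh[2]=.120
rh=lh-.018*cx; rh[2]=.1065
def lidbar(t): return lh+(-.230*np.cos(t)+.022*np.sin(t))*cx+(.230*np.sin(t)+.022*np.cos(t))*up
def bow(t): return rh+(-.150*np.cos(t)+.042*np.sin(t))*cx+(.150*np.sin(t)+.042*np.cos(t))*up
def Rt(tilt=0,lean=0):  # tilt: about tool y ; lean: about tool x
    return R.from_matrix(np.column_stack([-cy,-cx,-up]))*R.from_euler('YX',[tilt,lean])
def now():
    s=sensors.state(); return np.array(s["position"]),R.from_rotvec(s["tcp_rot"])
def go(gp,Rg,base=None):
    p,r=base or now(); d=r.inv().apply(gp-.155*Rg.apply([0,0,1])-p)*1000; w=(r.inv()*Rg).as_rotvec()
    print("xyz",d.round(1),"w",w.round(4))
def st():
    s=sensors.state(); p,r=now(); g=p+.155*r.apply([0,0,1]); c=g-lh
    print("t",round(s["clock"],2),"grasp",g.round(4),"lid-rel cx,cy,z",np.round([c@cx,c@cy,c[2]],4),"F",np.round(s["contact_force"],1),"M",np.round(s["moment"],2),"w",round(s["width"],3),"gf",round(s["grip_force"],1),"q",np.round(s["joint_positions"],2))
E
python3 -c "
from g import *
print(lh,rh,bow(0),lidbar(1.85)); go(bar0+[0,0,.09],Rt())"
```

```text
[ 0.50564581 -0.05574296  0.12      ] [ 0.50418657 -0.0378022   0.1065    ] [0.49202626 0.11170407 0.1485    ] [ 0.51249886 -0.13999853  0.33503031]
xyz [-397.1 -343.7   17.4] w [-1.80e-03 -3.00e-04 -4.34e-01]
```

```bash
python3 -m jog '[{"x":-50,"y":-43,"z":2,"wz":-0.05,"fingers":0.4},{"x":-80,"y":-69,"z":4,"wz":-0.09,"fingers":0.4},{"x":-110,"y":-95,"z":6,"wz":-0.13,"fingers":0.4},{"x":-140,"y":-121,"z":8,"wz":-0.17,"fingers":0.4},{"x":-170,"y":-147,"z":9,"wz":-0.21,"fingers":0.4},{"x":-200,"y":-173,"z":10,"wz":-0.25,"fingers":0.4},{"x":-230,"y":-199,"z":11,"wz":-0.29,"fingers":0.4},{"x":-260,"y":-225,"z":12,"wz":-0.33,"fingers":0.4},{"x":-290,"y":-251,"z":13,"wz":-0.36,"fingers":0.4},{"x":-320,"y":-277,"z":14,"wz":-0.39,"fingers":0.4},{"x":-350,"y":-303,"z":15,"wz":-0.42,"fingers":0.4},{"x":-380,"y":-329,"z":16,"wz":-0.434,"fingers":0.4},{"x":-397,"y":-343.7,"z":17.4,"wx":-0.002,"wz":-0.434,"fingers":0.4},{"x":-397,"y":-343.7,"z":17.4,"wx":-0.002,"wz":-0.434,"fingers":0.4},{"x":-397,"y":-343.7,"z":17.4,"wx":-0.002,"wz":-0.434,"fingers":0.4}]'
python3 - <<'E'
from g import *
import cv2
st(); go(bar0,Rt())
p,d=eyes.get_image("side"); cv2.imwrite("pics/s1.png",cv2.resize(p[100:400,100:500,::-1],(800,600)))
p,d=eyes.get_image("top"); cv2.imwrite("pics/t1.png",cv2.resize(p[180:380,180:450,::-1],(800,593)))
E
```

```text
t 0.1 grasp [0.2331 0.633  0.2487] lid-rel cx,cy,z [-0.7085 -0.2159  0.1287] F [ 0.5 -0.3  0.2] M [-0.    0.03  0.04] w 1.001 gf 0.0 q [-1.25  0.47 -0.05  1.53  0.02  1.14 -0.08]
xyz [-397.1 -343.5  107.4] w [-1.80e-03 -3.00e-04 -4.34e-01]invalid input
```

View pics/s1.png

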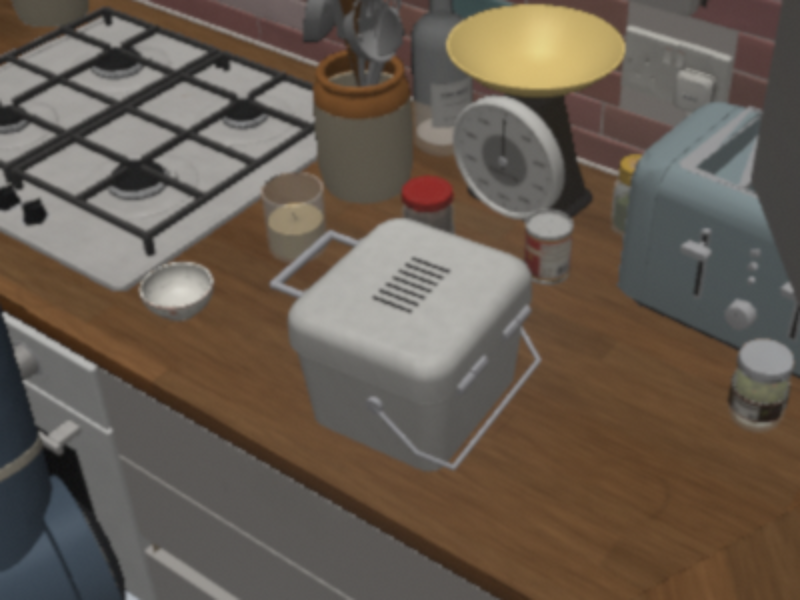

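The arm has not moved because the call was refused. The side crop shows the bar at (300,265). It may be that every key is required in each row, so I'll try that with one short row.

```bash
python3 -m jog '[{"x":-40,"y":-34,"z":2,"wx":0,"wy":0,"wz":-0.04,"fingers":0.4}]'
```

```text
clock: 0.3
position: [0.2525, 0.5941, 0.4021]
tcp_rot: [-0.471, -3.102, -0.005]
contact_force: [0.8, 0.6, 0.0]
width: 0.857
grip_force: 0.0
```

```bash
python3 -m jog '[{"x":0,"y":0,"z":0,"wx":0,"wy":0,"wz":0,"fingers":0.4},{"x":0,"y":0,"z":0,"wx":0,"wy":0,"wz":0,"fingers":0.4}]'; python3 -c "
from g import *
st();go(bar0+[0,0,.09],Rt())"
```

```text
clock: 0.5
position: [0.259, 0.5888, 0.4028]
tcp_rot: [0.494, 3.102, -0.001]
contact_force: [-1.3, 0.3, -0.5]
width: 0.516
grip_force: 0.0
t 0.5 grasp [0.2591 0.5887 0.2478] lid-rel cx,cy,z [-0.6623 -0.1935  0.1278] F [-1.3  0.3 -0.5] M [0.03 0.02 0.  ] w 0.516 gf 0.0 q [-1.18  0.42 -0.05  1.62  0.02  1.11  0.01]
xyz [-345.7 -324.    16.1] w [-5.000e-04  3.000e-04 -3.969e-01]
```

```bash
python3 -m jog '[{"x":-30,"y":-28,"z":1,"wx":0,"wy":0,"wz":-0.04,"fingers":0.4},{"x":-62,"y":-58,"z":3,"wx":0,"wy":0,"wz":-0.08,"fingers":0.4},{"x":-94,"y":-88,"z":5,"wx":0,"wy":0,"wz":-0.12,"fingers":0.4},{"x":-126,"y":-118,"z":7,"wx":0,"wy":0,"wz":-0.16,"fingers":0.4},{"x":-158,"y":-148,"z":8,"wx":0,"wy":0,"wz":-0.2,"fingers":0.4},{"x":-190,"y":-178,"z":9,"wx":0,"wy":0,"wz":-0.24,"fingers":0.4},{"x":-222,"y":-208,"z":11,"wx":0,"wy":0,"wz":-0.28,"fingers":0.4},{"x":-254,"y":-238,"z":12,"wx":0,"wy":0,"wz":-0.32,"fingers":0.4},{"x":-286,"y":-268,"z":14,"wx":0,"wy":0,"wz":-0.36,"fingers":0.4},{"x":-318,"y":-298,"z":15,"wx":0,"wy":0,"wz":-0.39,"fingers":0.4},{"x":-345.7,"y":-324,"z":16,"wx":0,"wy":0,"wz":-0.397,"fingers":0.4},{"x":-345.7,"y":-324,"z":16,"wx":0,"wy":0,"wz":-0.397,"fingers":0.4},{"x":-345.7,"y":-324,"z":16,"wx":0,"wy":0,"wz":-0.397,"fingers":0.4},{"x":-345.7,"y":-324,"z":16,"wx":0,"wy":0,"wz":-0.397,"fingers":0.4}]'
python3 - <<'E'
from g import *
import cv2
st(); go(bar0,Rt())
p,d=eyes.get_image("side"); cv2.imwrite("pics/s2.png",cv2.resize(p[100:400,100:500,::-1],(800,600)))
E
```

```text
clock: 1.9
position: [0.4865, 0.1771, 0.3868]
tcp_rot: [0.137, -3.138, -0.001]
contact_force: [0.2, 0.2, 0.5]
width: 0.398
grip_force: 0.0
t 1.9 grasp [0.4865 0.1772 0.2318] lid-rel cx,cy,z [-2.337e-01 -2.000e-04  1.118e-01] F [0.2 0.2 0.5] M [-0.03  0.04  0.01] w 0.398 gf 0.0 q [-0.5   0.23  0.08  1.93 -0.02  0.98  1.25]
xyz [-0.2 -3.7 89.8] w [ 0.001  -0.0002  0.0058]
```

View pics/s2.png

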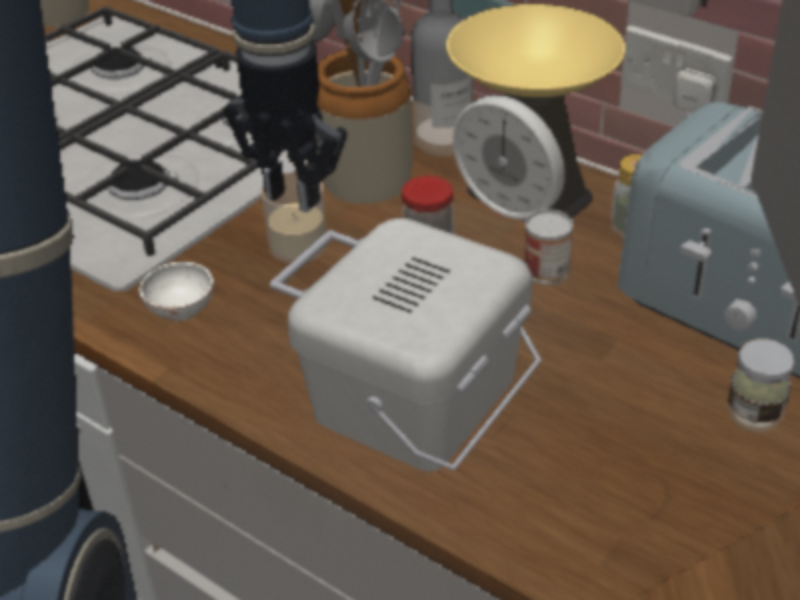

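The gripper is right above the bar, with the tips at (290,185) in the crop. Now I'll descend and close.

```bash
python3 -m jog '[{"x":0,"y":-3,"z":20,"wx":0,"wy":0,"wz":0,"fingers":0.4},{"x":0,"y":-3,"z":40,"wx":0,"wy":0,"wz":0,"fingers":0.4},{"x":0,"y":-3,"z":60,"wx":0,"wy":0,"wz":0,"fingers":0.4},{"x":0,"y":-3,"z":75,"wx":0,"wy":0,"wz":0,"fingers":0.4},{"x":0,"y":-3,"z":88,"wx":0,"wy":0,"wz":0,"fingers":0.4},{"x":0,"y":-3,"z":90,"wx":0,"wy":0,"wz":0,"fingers":0.4},{"x":0,"y":-3,"z":90,"wx":0,"wy":0,"wz":0,"fingers":0.4},{"x":0,"y":-3,"z":90,"wx":0,"wy":0,"wz":0,"fingers":0.4}]' 40; python3 -c "
from g import *
st()"; python3 -m jog '[{"x":0,"y":0,"z":0,"wx":0,"wy":0,"wz":0,"fingers":0},{"x":0,"y":0,"z":0,"wx":0,"wy":0,"wz":0,"fingers":0},{"x":0,"y":0,"z":0,"wx":0,"wy":0,"wz":0,"fingers":0},{"x":0,"y":0,"z":0,"wx":0,"wy":0,"wz":0,"fingers":0},{"x":0,"y":0,"z":0,"wx":0,"wy":0,"wz":0,"fingers":0}]' 40; python3 -c "
from g import *
st()"
```

```text
clock: 2.75
position: [0.4875, 0.1727, 0.2975]
tcp_rot: [-0.133, 3.137, 0.001]
contact_force: [-0.4, -0.1, 0.2]
width: 0.402
grip_force: 0.0
t 2.75 grasp [0.4877 0.1728 0.1425] lid-rel cx,cy,z [-0.2292  0.0007  0.0225] F [-0.4 -0.1  0.2] M [ 0.03 -0.02 -0.04] w 0.402 gf 0.0 q [-0.49  0.34  0.08  2.02 -0.04  0.78  1.27]
clock: 3.25
position: [0.4875, 0.1726, 0.2975]
tcp_rot: [-0.132, 3.138, 0.001]
contact_force: [-2.5, 0.7, 5.4]
width: 0.095
grip_force: 39.1
t 3.25 grasp [0.4876 0.1727 0.1425] lid-rel cx,cy,z [-0.2292  0.0006  0.0225] F [-2.5  0.7  5.4] M [ 0.21  0.23 -0.05] w 0.095 gf 39.1 q [-0.49  0.34  0.08  2.02 -0.04  0.78  1.27]
```

```bash
python3 -c "
from g import *
for t in np.arange(.05,1.91,.1):
  d=lidbar(t)-lidbar(0); print(round(t,2),'y',round(-d@cx*1000,1),'z',round(-d[2]*1000,1))"
python3 -m jog '[{"x":0,"y":-1,"z":-7,"wx":0,"wy":0,"wz":0,"fingers":0},{"x":0,"y":-1.5,"z":-12,"wx":0,"wy":0,"wz":0,"fingers":0},{"x":0,"y":-3,"z":-17,"wx":0,"wy":0,"wz":0,"fingers":0},{"x":0,"y":-4.5,"z":-23,"wx":0,"wy":0,"wz":0,"fingers":0},{"x":0,"y":-6,"z":-28,"wx":0,"wy":0,"wz":0,"fingers":0},{"x":0,"y":-8,"z":-34,"wx":0,"wy":0,"wz":0,"fingers":0},{"x":0,"y":-8,"z":-34,"wx":0,"wy":0,"wz":0,"fingers":0}]'
python3 -c "
from g import *
st()"
```

```text
0.05 y -1.4 z -11.5
0.15 y -5.9 z -34.1
0.25 y -12.6 z -56.2
0.35 y -21.5 z -77.5
0.45 y -32.5 z -97.9
0.55 y -45.4 z -117.0
0.65 y -60.2 z -134.7
0.75 y -76.7 z -150.9
0.85 y -94.7 z -165.3
0.95 y -114.1 z -177.9
1.05 y -134.6 z -188.5
1.15 y -156.1 z -196.9
1.25 y -178.4 z -203.2
1.35 y -201.1 z -207.2
1.45 y -224.1 z -209.0
1.55 y -247.2 z -208.4
1.65 y -270.1 z -205.5
1.75 y -292.6 z -200.4
1.85 y -314.5 z -193.0
clock: 3.95
position: [0.4878, 0.1662, 0.3321]
tcp_rot: [-0.134, 3.137, 0.007]
contact_force: [0.8, 7.4, -0.1]
width: 0.097
grip_force: 39.0
t 3.95 grasp [0.4881 0.1669 0.1771] lid-rel cx,cy,z [-0.2233  0.0005  0.0571] F [ 0.8  7.4 -0.1] M [ 1.69 -0.08 -0.01] w 0.097 gf 39.0 q [-0.48  0.29  0.09  1.99 -0.04  0.86  1.28]
```

```bash
python3 -m jog '[{"x":0,"y":-1.5,"z":-11,"wx":0,"wy":0,"wz":0,"fingers":0},{"x":0,"y":-5.5,"z":-22,"wx":0,"wy":0,"wz":0,"fingers":0},{"x":0,"y":-9.5,"z":-33,"wx":0,"wy":0,"wz":0,"fingers":0},{"x":0,"y":-14.5,"z":-43.5,"wx":0,"wy":0,"wz":0,"fingers":0},{"x":0,"y":-19.5,"z":-54,"wx":0,"wy":0,"wz":0,"fingers":0},{"x":0,"y":-25.5,"z":-64,"wx":0,"wy":0,"wz":0,"fingers":0},{"x":0,"y":-32,"z":-73.5,"wx":0,"wy":0,"wz":0,"fingers":0},{"x":0,"y":-38.5,"z":-83,"wx":0,"wy":0,"wz":0,"fingers":0},{"x":0,"y":-46,"z":-92,"wx":0,"wy":0,"wz":0,"fingers":0},{"x":0,"y":-53,"z":-100.7,"wx":0,"wy":0,"wz":0,"fingers":0},{"x":0,"y":-61,"z":-109,"wx":0,"wy":0,"wz":0,"fingers":0},{"x":0,"y":-69.7,"z":-117,"wx":0,"wy":0,"wz":0,"fingers":0},{"x":0,"y":-78.5,"z":-124.3,"wx":0,"wy":0,"wz":0,"fingers":0},{"x":0,"y":-87.7,"z":-131.3,"wx":0,"wy":0,"wz":0,"fingers":0},{"x":0,"y":-87.7,"z":-131.3,"wx":0,"wy":0,"wz":0,"fingers":0}]'
python3 -c "
from g import *
st(); c=now()[0]+.155*now()[1].apply([0,0,1])-lh; print(np.pi/2+.0954-np.arctan2(c@cx,c[2])-np.pi+0, 'th', np.arctan2(c[2],-c@cx)-.0954, np.hypot(c@cx,c[2]))"
```

```text
clock: 5.45
position: [0.495, 0.078, 0.4654]
tcp_rot: [-0.132, 3.136, 0.009]
contact_force: [-3.3, 7.5, 9.8]
width: 0.095
grip_force: 40.2
t 5.45 grasp [0.4953 0.079  0.3104] lid-rel cx,cy,z [-0.1351  0.0006  0.1904] F [-3.3  7.5  9.8] M [1.78 0.53 0.01] w 0.095 gf 40.2 q [-0.38  0.13  0.15  1.86 -0.03  1.15  1.44]
-0.8583038066564326 th 0.8583038066564325 0.23344736638816183
```

```bash
python3 -m jog '[{"x":0,"y":-8,"z":-6,"wx":0,"wy":0,"wz":0,"fingers":0},{"x":0,"y":-17,"z":-11,"wx":0,"wy":0,"wz":0,"fingers":0},{"x":0,"y":-27,"z":-16.5,"wx":0,"wy":0,"wz":0,"fingers":0},{"x":0,"y":-37.5,"z":-21.5,"wx":0,"wy":0,"wz":0,"fingers":0},{"x":0,"y":-48.5,"z":-26,"wx":0,"wy":0,"wz":0,"fingers":0},{"x":0,"y":-59,"z":-30,"wx":0,"wy":0,"wz":0,"fingers":0},{"x":0,"y":-70,"z":-33.5,"wx":0,"wy":0,"wz":0,"fingers":0},{"x":0,"y":-81,"z":-36.5,"wx":0,"wy":0,"wz":0,"fingers":0},{"x":0,"y":-93,"z":-39,"wx":0,"wy":0,"wz":0,"fingers":0},{"x":0,"y":-104,"z":-40.5,"wx":0,"wy":0,"wz":0,"fingers":0},{"x":0,"y":-116,"z":-41.5,"wx":0,"wy":0,"wz":0,"fingers":0},{"x":0,"y":-127,"z":-42,"wx":0,"wy":0,"wz":0,"fingers":0},{"x":0,"y":-139,"z":-42,"wx":0,"wy":0,"wz":0,"fingers":0},{"x":0,"y":-150,"z":-41.5,"wx":0,"wy":0,"wz":0,"fingers":0},{"x":0,"y":-162,"z":-40,"wx":0,"wy":0,"wz":0,"fingers":0},{"x":0,"y":-173,"z":-38,"wx":0,"wy":0,"wz":0,"fingers":0},{"x":0,"y":-173,"z":-38,"wx":0,"wy":0,"wz":0,"fingers":0}]'
python3 -c "
from g import *
st(); c=now()[0]+.155*now()[1].apply([0,0,1])-lh; print('th', np.arctan2(c[2],-c@cx)-.0954, np.hypot(c@cx,c[2]))"
```

```text
clock: 7.15
position: [0.5095, -0.0984, 0.502]
tcp_rot: [-0.126, 3.136, -0.003]
contact_force: [0.2, -0.4, 8.2]
width: 0.098
grip_force: 43.6
t 7.15 grasp [ 0.5099 -0.0987  0.347 ] lid-rel cx,cy,z [0.0432 0.0007 0.227 ] F [ 0.2 -0.4  8.2] M [ 0.03 -0.02  0.06] w 0.098 gf 43.6 q [-0.16  0.13  0.3   1.78 -0.04  1.23  1.81]
th 1.6632877988488048 0.23107297419543774
```

```bash
python3 -m jog '[{"x":0,"y":-7,"z":1,"wx":0,"wy":0,"wz":0,"fingers":0},{"x":0,"y":-14,"z":2.5,"wx":0,"wy":0,"wz":0,"fingers":0},{"x":0,"y":-21,"z":4.5,"wx":0,"wy":0,"wz":0,"fingers":0},{"x":0,"y":-28,"z":7,"wx":0,"wy":0,"wz":0,"fingers":0},{"x":0,"y":-34,"z":9,"wx":0,"wy":0,"wz":0,"fingers":0},{"x":0,"y":-39,"z":11,"wx":0,"wy":0,"wz":0,"fingers":0},{"x":0,"y":-39,"z":11,"wx":0,"wy":0,"wz":0,"fingers":0},{"x":0,"y":-39,"z":11,"wx":0,"wy":0,"wz":0,"fingers":0}]'
python3 - <<'E'
from g import *
import cv2
st(); c=now()[0]+.155*now()[1].apply([0,0,1])-lh; print('th', np.arctan2(c[2],-c@cx)-.0954, np.hypot(c@cx,c[2]))
p,d=eyes.get_image("side"); cv2.imwrite("pics/s3.png",cv2.resize(p[50:400,150:550,::-1],(680,595)))
E
```

```text
clock: 7.95
position: [0.5127, -0.1363, 0.4906]
tcp_rot: [-0.129, 3.137, -0.004]
contact_force: [1.0, -2.8, 6.8]
width: 0.1
grip_force: 44.2
t 7.95 grasp [ 0.513  -0.1367  0.3356] lid-rel cx,cy,z [0.0812 0.0008 0.2156] F [ 1.  -2.8  6.8] M [-0.28 -0.11  0.02] w 0.1 gf 44.2 q [-0.11  0.16  0.33  1.77 -0.05  1.21  1.89]
th 1.8357205147582527 0.23041390210273752
```

View pics/s3.png

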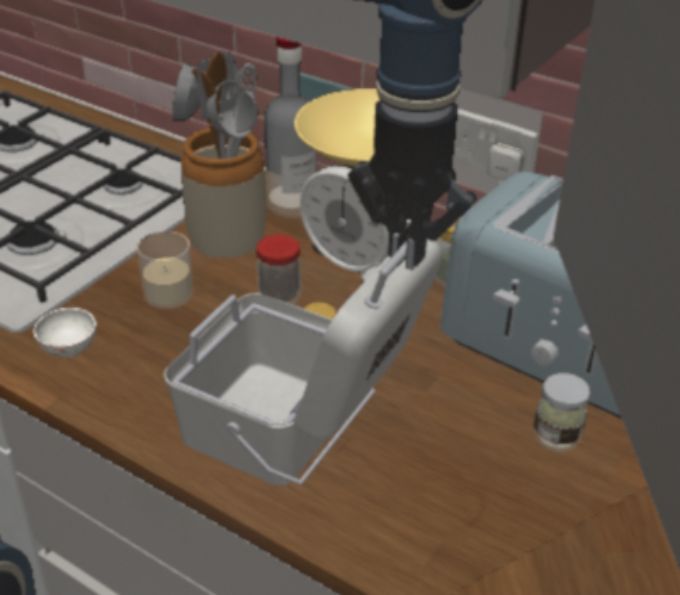

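The lid is back near its stop and the ring bow is visible at (217,318). I'll ease the last 1 mm, release, and retreat straight up then forward.

```bash
python3 -m jog '[{"x":0,"y":-2,"z":1,"wx":0,"wy":0,"wz":0,"fingers":0},{"x":0,"y":-2,"z":1,"wx":0,"wy":0,"wz":0,"fingers":0.2},{"x":0,"y":-2,"z":1,"wx":0,"wy":0,"wz":0,"fingers":0.4},{"x":0,"y":-2,"z":1,"wx":0,"wy":0,"wz":0,"fingers":0.4},{"x":0,"y":-2,"z":1,"wx":0,"wy":0,"wz":0,"fingers":0.4},{"x":0,"y":-2,"z":-12,"wx":0,"wy":0,"wz":0,"fingers":0.4},{"x":0,"y":-2,"z":-28,"wx":0,"wy":0,"wz":0,"fingers":0.4},{"x":0,"y":-2,"z":-45,"wx":0,"wy":0,"wz":0,"fingers":0.4},{"x":0,"y":-2,"z":-60,"wx":0,"wy":0,"wz":0,"fingers":0.4},{"x":0,"y":15,"z":-62,"wx":0,"wy":0,"wz":0,"fingers":0.4},{"x":0,"y":40,"z":-60,"wx":0,"wy":0,"wz":0,"fingers":0.4},{"x":0,"y":70,"z":-55,"wx":0,"wy":0,"wz":0,"fingers":0.4},{"x":0,"y":100,"z":-45,"wx":0,"wy":0,"wz":0,"fingers":0.4},{"x":0,"y":130,"z":-30,"wx":0,"wy":0,"wz":0,"fingers":0.4},{"x":0,"y":160,"z":-15,"wx":0,"wy":0,"wz":0,"fingers":0.4},{"x":0,"y":190,"z":0,"wx":0,"wy":0,"wz":0,"fingers":0.4},{"x":0,"y":220,"z":20,"wx":0,"wy":0,"wz":0,"fingers":0.4},{"x":0,"y":250,"z":40,"wx":0,"wy":0,"wz":0,"fingers":0.4},{"x":0,"y":250,"z":40,"wx":0,"wy":0,"wz":0,"fingers":0.4},{"x":0,"y":250,"z":40,"wx":0,"wy":0,"wz":0,"fingers":0.4}]'
python3 - <<'E'
from g import *
import cv2
st(); go(bow(0),Rt()); print(bow(0), pix("side",bow(0)),pix("side",bow(0)+.042*cy),pix("side",bow(0)-.042*cy))
p,d=eyes.get_image("side"); cv2.imwrite("pics/s4.png",cv2.resize(p[180:330,210:410,::-1],(800,600),interpolation=cv2.INTER_CUBIC))
E
```

```text
clock: 10.0
position: [0.4922, 0.1153, 0.4494]
tcp_rot: [0.135, -3.139, 0.001]
contact_force: [0.1, 0.3, -0.0]
width: 0.398
grip_force: 0.0
t 10.0 grasp [0.4922 0.1152 0.2944] lid-rel cx,cy,z [-0.1715  0.0004  0.1744] F [ 0.1  0.3 -0. ] M [ 0.04 -0.05  0.03] w 0.398 gf 0.0 q [-0.42  0.15  0.12  1.88 -0.02  1.12  1.36]
xyz [  0.4  -3.5 145.9] w [-0.0004 -0.0002  0.0048]
[0.49202626 0.11170407 0.1485    ] [274.16687379 235.97509676] [285.55953402 225.2982905 ] [262.24015189 247.15240711]
```

View pics/s4.png

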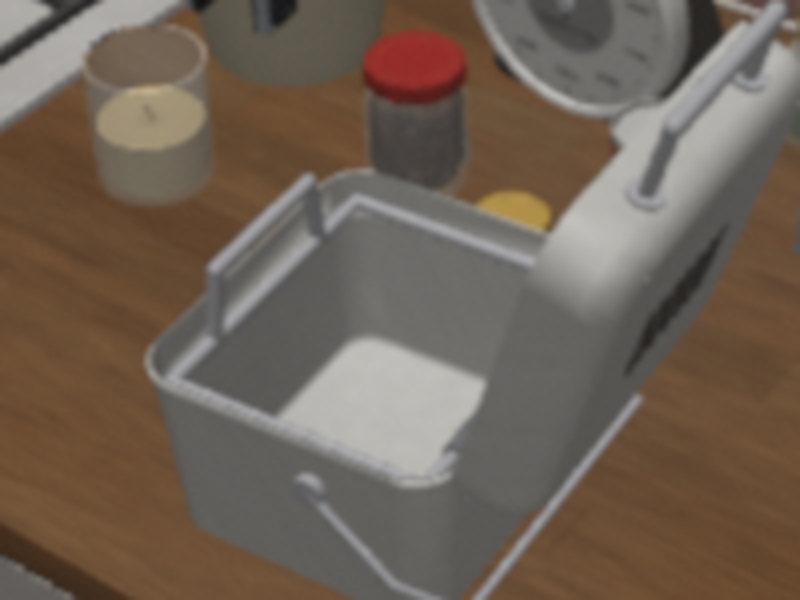

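The lid rests on its stop by itself. The bow runs from (213,268) to (312,182) in the crop, and its predicted middle of (257,224) matches to about 2 mm. Descending.

```bash
python3 -m jog '[{"x":0,"y":-3,"z":25,"wx":0,"wy":0,"wz":0,"fingers":0.4},{"x":0,"y":-3,"z":50,"wx":0,"wy":0,"wz":0,"fingers":0.4},{"x":0,"y":-3,"z":75,"wx":0,"wy":0,"wz":0,"fingers":0.4},{"x":0,"y":-3,"z":98,"wx":0,"wy":0,"wz":0,"fingers":0.4},{"x":0,"y":-3,"z":115,"wx":0,"wy":0,"wz":0,"fingers":0.4},{"x":0,"y":-3,"z":130,"wx":0,"wy":0,"wz":0,"fingers":0.4},{"x":0,"y":-3,"z":142,"wx":0,"wy":0,"wz":0,"fingers":0.4},{"x":0,"y":-3,"z":145,"wx":0,"wy":0,"wz":0,"fingers":0.4},{"x":0,"y":-3,"z":145,"wx":0,"wy":0,"wz":0,"fingers":0.4},{"x":0,"y":-3,"z":145,"wx":0,"wy":0,"wz":0,"fingers":0.4}]'; python3 -c "
from g import *
st();go(bow(0),Rt())"; python3 -m jog '[{"x":0,"y":0,"z":0,"wx":0,"wy":0,"wz":0,"fingers":0},{"x":0,"y":0,"z":0,"wx":0,"wy":0,"wz":0,"fingers":0},{"x":0,"y":0,"z":0,"wx":0,"wy":0,"wz":0,"fingers":0},{"x":0,"y":0,"z":0,"wx":0,"wy":0,"wz":0,"fingers":0},{"x":0,"y":0,"z":0,"wx":0,"wy":0,"wz":0,"fingers":0}]' 40; python3 -c "
from g import *
st()
for t in np.arange(.05,.86,.05):
  d=bow(t)-bow(0); print(round(t,2),'y',round(-d@cx*1000,1),'z',round(-d[2]*1000,1))"
```

```text
clock: 11.05
position: [0.4928, 0.1117, 0.3049]
tcp_rot: [-0.131, 3.137, 0.001]
contact_force: [0.5, -0.2, 0.2]
width: 0.403
grip_force: 0.0
t 11.05 grasp [0.4931 0.1117 0.1499] lid-rel cx,cy,z [-0.1679  0.001   0.0299] F [ 0.5 -0.2  0.2] M [-0.03  0.05  0.01] w 0.403 gf 0.0 q [-0.4   0.31  0.11  2.04 -0.05  0.79  1.39]
xyz [0.8 0.1 1.4] w [0.0004 0.0017 0.0026]
clock: 11.55
position: [0.4927, 0.1111, 0.3048]
tcp_rot: [-0.131, 3.138, -0.001]
contact_force: [-1.2, -3.7, 5.4]
width: 0.088
grip_force: 39.2
t 11.55 grasp [0.4928 0.111  0.1498] lid-rel cx,cy,z [-0.1673  0.0007  0.0298] F [-1.2 -3.7  5.4] M [-0.85  0.11  0.  ] w 0.088 gf 39.2 q [-0.4   0.31  0.11  2.04 -0.05  0.79  1.39]
0.05 y -2.3 z -7.4
0.1 y -4.9 z -14.8
0.15 y -8.0 z -21.9
0.2 y -11.3 z -29.0
0.25 y -15.1 z -35.8
0.3 y -19.1 z -42.5
0.35 y -23.5 z -48.9
0.4 y -28.2 z -55.1
0.45 y -33.2 z -61.1
0.5 y -38.5 z -66.8
0.55 y -44.1 z -72.2
0.6 y -49.9 z -77.4
0.65 y -56.0 z -82.2
0.7 y -62.3 z -86.8
0.75 y -68.9 z -91.0
0.8 y -75.6 z -94.9
0.85 y -82.6 z -98.4
```

```bash
python3 -m jog '[{"x":0,"y":-2.3,"z":-7.4,"wx":0,"wy":0,"wz":0,"fingers":0},{"x":0,"y":-4.9,"z":-14.8,"wx":0,"wy":0,"wz":0,"fingers":0},{"x":0,"y":-8,"z":-21.9,"wx":0,"wy":0,"wz":0,"fingers":0},{"x":0,"y":-11.3,"z":-29,"wx":0,"wy":0,"wz":0,"fingers":0},{"x":0,"y":-15,"z":-35.8,"wx":0,"wy":0,"wz":0,"fingers":0},{"x":0,"y":-19,"z":-42.5,"wx":0,"wy":0,"wz":0,"fingers":0},{"x":0,"y":-23.5,"z":-49,"wx":0,"wy":0,"wz":0,"fingers":0},{"x":0,"y":-28,"z":-55,"wx":0,"wy":0,"wz":0,"fingers":0},{"x":0,"y":-33,"z":-61,"wx":0,"wy":0,"wz":0,"fingers":0},{"x":0,"y":-38.5,"z":-67,"wx":0,"wy":0,"wz":0,"fingers":0},{"x":0,"y":-44,"z":-72,"wx":0,"wy":0,"wz":0,"fingers":0},{"x":0,"y":-50,"z":-77.5,"wx":0,"wy":0,"wz":0,"fingers":0},{"x":0,"y":-56,"z":-82,"wx":0,"wy":0,"wz":0,"fingers":0},{"x":0,"y":-62,"z":-87,"wx":0,"wy":0,"wz":0,"fingers":0},{"x":0,"y":-69,"z":-91,"wx":0,"wy":0,"wz":0,"fingers":0},{"x":0,"y":-73.5,"z":-93.7,"wx":0,"wy":0,"wz":0,"fingers":0},{"x":0,"y":-73.5,"z":-93.7,"wx":0,"wy":0,"wz":0,"fingers":0},{"x":0,"y":-73.5,"z":-93.7,"wx":0,"wy":0,"wz":0,"fingers":0}]' 50
python3 - <<'E'
from g import *
import cv2
st(); g=now()[0]+.155*now()[1].apply([0,0,1]); c=g-rh; print('th deg', np.degrees(np.arctan2(c[2],-c@cx)-np.arctan2(.042,.150)), np.hypot(c@cx,c[2]),np.hypot(.15,.042))
p,d=eyes.get_image("side"); cv2.imwrite("pics/s5.png",cv2.resize(p[150:330,210:450,::-1],(800,600),interpolation=cv2.INTER_CUBIC))
for P in(bow(np.pi/4),bow(np.pi/4)-.042*cy,rh): u=pix("side",P); print((u-[210,150])*800/240)
E
```

```text
clock: 13.35
position: [0.4984, 0.0403, 0.3995]
tcp_rot: [-0.135, 3.138, 0.006]
contact_force: [-0.3, 5.6, 3.9]
width: 0.082
grip_force: 48.9
t 13.35 grasp [0.4985 0.0409 0.2445] lid-rel cx,cy,z [-0.0969  0.0008  0.1245] F [-0.3  5.6  3.9] M [ 1.37 -0.13 -0.04] w 0.082 gf 48.9 q [-0.3   0.19  0.16  1.95 -0.04  1.    1.53]
th deg 44.592400388127714 0.15898270726560723 0.15576905982896602
[309.32074821 199.14903729]
[268.8233016  237.15244381]
[423.30515813 419.82708667]
```

View pics/s5.png

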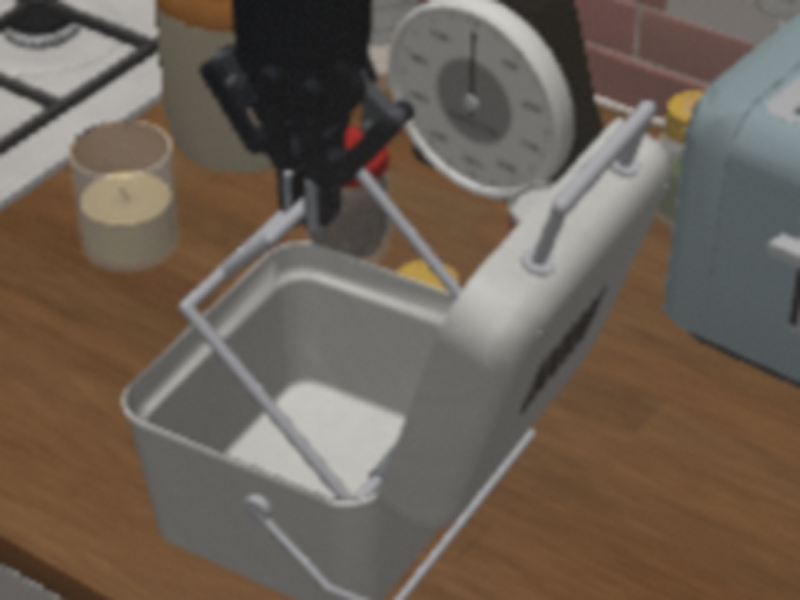

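The gripper holds the bow at about (300,200) with the ring raised, its near front corner at (185,303). The lid still rests back. I'll check the angle from that corner before handing in.

Run:
```python
from g import *
for a in (35,40,45,50,55):
  t=np.radians(a); P=[rh-.150*np.cos(t)*cx+.150*np.sin(t)*up+s*cy for s in(-.085,-.078)]
  print(a,[((pix("side",q)-[210,150])*800/240).round() for q in P])
```

```text
35 [array([163., 321.]), array([170., 314.])]
40 [array([173., 311.]), array([180., 305.])]
45 [array([185., 303.]), array([192., 296.])]
50 [array([198., 296.]), array([205., 290.])]
55 [array([212., 291.]), array([219., 284.])]
```

The corner at (185,303) agrees with 45°, so I'm handing in.

```bash
python3 -c "
from station import job_done
print(job_done())"
```

```text
the job is handed in; nothing more can be done
None
```

The job is handed in at about 13.4 s of the 58 s: the lid rests back on its stop by itself, the gripper holds the liner ring by its bow at about 45° (44.6° from the arm pose, 45° in the image), and none of the other things were touched.

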